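# Rotate the stock: draw the flat carton to the shelf front, new box behind

### The job

Rotate the stock on the small rack: with the fingertips on its top, press the flat carton gently (it is only cardboard, do not dent it) and draw it forward in its bay until it lies square and fully home against the rack's front lip. Then take the new small box that stands on the bench beside the rack and set it down, flat on the board and not dropped, in the space freed behind the carton. Leave the other stock as it is.

Things in the scene. Friction and masses are not known exactly. Their poses are not given: they have to be found in the camera images.
- rack: fixed one-tier bench rack of black slotted angle with a beige steel board. Origin on the bench under the board's middle; x from the open front (robot side) to the back, y left, z up. Board top at z 100 mm. Dividers, 4 mm thick and 45 mm above the board, at y -174, 0, 174 mm make two bays 170 mm wide, middles at y +-87 mm. Uprights at the corners within x +-150, y +-182 mm, 130 mm high in front, 170 behind
- lip (a point): middle of the front lip's inner face at board level (x -143, z 100 mm from the rack's origin); the lip runs along the rack's y over both bays, is 3 mm thick and stands 16 mm above the board
- back_stop (a point): middle of the back stop's inner face at board level (x 143, z 100 mm from the rack's origin); it runs along the rack's y and stands 50 mm above the board
- flat_carton: the flat brown cardboard carton, 140 mm (its x) by 150 mm (its y), 0.5 to 1.0 kg, loose on the board at the back of either bay, nearly square, 4 to 9 mm short of the back stop. Origin at the centre of its underside, axes as the rack's. Its level lid rests on the contents, so its top is 38 to 58 mm (unknown) above the origin and gives about 1 mm per 14 N. Pressed with 14 to 20 N it follows the fingers; over 30 N dents it
- new_box_mid (a point): centre (half-way up) of the new small cardboard box that goes behind the flat carton: 100 mm (its x) by 60 mm (its y) by 52 mm high, 0.25 kg, loose on the bench to the left or right of the rack
- tall_carton: brown cardboard carton 140 by 120 by 75 mm high in the rack's other bay, to be left alone; origin at the centre of its underside
- tin: upright steel tin, 68 mm across and 75 mm high, on the bench on the other side of the rack from the new box, to be left alone; origin at the centre of its underside
- parts_bin: black plastic bin of brass fittings, 170 by 260 by 85 mm high, on the bench well to the left, to be left alone; origin at the centre of its underside
There are look-alikes about, which are no part of the job. What is shaped like the flat_carton but black or white is not meant.

How it is judged:
By the outcome, as a careful person would: the job done as asked, in the order asked, and still so for the second after the job is handed in, with the robot touching nothing.
It also fails if it takes over 72 s, if anything falls off the work surface, if the arm or the gripper's body presses on something with over 40 N, if the wrist force passes 120 N, or if a joint passes its speed limit or range.

### The arm

A 7-joint arm with a two-finger parallel gripper is mounted at the origin on the work surface. World frame = base frame: x ahead of the robot, y to its left, z up, the work surface at z = 0. Lengths are in m, angles in degrees, forces in N, time in s.
With the tool pointing down it reaches from about 0.4 to 0.9 m from the base axis. Payload 5.6 kg.
Tool frame: the origin (TCP) lies on the centre line of the jaws, within the pads' length; the fingertips stand 19 mm ahead of it and the grasp point (between the pads) is the TCP; z points along the fingers, y is the line along which they close (so a half turn about z gives the same grasp; the last joint's range is limited). The gripper opens to 92 mm and grips with 3 to 60 N. Pads are 20 mm wide; open, the fingers measure 128 mm over their backs; the gripper's body (75 mm by 189 mm) begins 69 mm behind the grasp point.
Start: joints at [-66.177, 26.786, -0.665, 91.828, 0.344, 61.387, -3.226], TCP at [0.288, 0.583, 0.234] pointing down, gripper open.
Joint ranges: [-144.91, 144.91], [-17.63, 115.5], [-89.93, 88.59], [15.96, 139.68], [-74.01, 254.01], [8.47, 105.57], [-167.45, 167.45]. Speed limits (degrees/s): [147.25, 147.25, 180, 180, 180, 180, 180].

### API

Orientations are given as a 3x3 rotation matrix whose columns are the frame's x, y, z axes.
In Python, from plant import bot gives the robot as it stands.
- The arm moves only by the shell command python3 -m inch 'ROWS' [FORCE]. ROWS is JSON, one flat list of numbers, 5 for each row, row after row: the shift along the tool's x, y, z in units of 50 mm (1.0 is 50 mm), then the turn about the tool's z in units of 0.08 rad (1.0 is 0.08 rad), then the closure, from 0 (fully open) to 1 (shut). A call has exactly 8 rows; each row shifts and turns the commanded pose from where the row before left it, along the tool's axes as they then stand; what a row does not reach is not made up. A row lasts 1/8 s, in which the tool goes at most 62.5 mm and 10.7 degrees, less where a joint would pass 70% of its speed; a pose out of reach is approached as far as the arm can. A call with a number of a shift or a turn outside -1 to 1 is refused whole. A call with a gripper value outside its range is refused whole. The fingers move at their own pace and stop on an object; FORCE is the grip in N (left out, the last holds). Time passes only in rows, so rows that do not move let the fingers close, or fill a call up. It gives the time, the measured TCP pose, the force, the opening and the grip force at its end, in the units of the state.
- bot.sense(): the state, without advancing time (a new reading comes with each control period).
- bot.capture(name): name is "scene" or "side" or "wrist"; returns a dict with "image" (420x560x3 uint8, red, green, blue), "range_z" (420x560 float32, m along the optical axis (not along the pixel's ray), 0 where there is no reading), "K" (3x3 intrinsics, pixels), "R" (3x3) and "t" (3): a world point X has camera coordinates R X + t. Camera axes: x right, y down, z forward; pixel columns grow to the right and rows downward; lengths in m; the calibration is good to about 2 mm. A picture is of the moment at which its call begins.
- bot.hand_in(): hands the job in; it is judged then, once.
The state is a dict: "t": time; "joint_positions": joint angles; "dq": joint speeds; "joint_torque": joint torques, N m; "eef_pos": TCP position; "tool_rot": TCP orientation; "contact_force": force on the tool from outside, world axes, zero at the start; "wrist_torque": the same for the moment, N m; "finger_gap": opening from 0.0 (shut) to 1.0 (fully open); "grip_force": force on a finger pad.
Only numpy, scipy, OpenCV 4.12 (cv2) and the standard library are available. Lean on these libraries where they do the work, as an engineer would, in place of code of your own. Each camera call takes 0.05 s, during which the arm holds its last target. There are 200 camera calls.

## Working session

There is one attempt and no reset: what is moved stays moved. The work goes in short steps, Python scripts to look and compute and a shell command to move; the robot and the scene stay as the last step left them, time stands still between calls to the robot, and variables do not carry over. Pictures are saved under pics/ and viewed, at most 10 in all, crops included, and the job is handed in when it is done.

```bash
ls; mkdir -p pics
python3 - <<'E'
from plant import bot
import cv2,numpy as np
s=bot.sense();print(s['eef_pos'],s['tool_rot'],s['contact_force'],s['t'])
for n in ['scene','side']:
    c=bot.capture(n);np.savez('pics/'+n,**c);cv2.imwrite(f'pics/{n}.png',c['image'][:,:,::-1])
    print(n,c['K'],c['R'],c['t'])
E
```

```text
pics
[0.28765556 0.58227503 0.23263942] [[-8.96556291e-01  4.42929281e-01 -6.84370447e-04]
 [ 4.42929797e-01  8.96554832e-01 -1.62090546e-03]
 [-1.04370859e-04 -1.75636105e-03 -9.99998452e-01]] [-0.80396896 -0.3667774   0.11670132] 0.0
scene [[472.56062583   0.         278.11719662]
 [  0.         472.56062583 211.07310001]
 [  0.           0.           1.        ]] [[-0.54104389  0.8409223   0.01100914]
 [ 0.55203551  0.36499081 -0.74969227]
 [-0.63445118 -0.39953899 -0.66169502]] [ 0.19148918 -0.2508397   2.01467184]
side [[454.69805368   0.         282.10107808]
 [  0.         454.69805368 213.08644801]
 [  0.           0.           1.        ]] [[ 0.94123256 -0.33737006  0.01620838]
 [-0.19245293 -0.57512611 -0.79510492]
 [ 0.27756646  0.74525929 -0.60625527]] [-0.44212739  0.22913471  1.31674632]
```

View pics/scene.png

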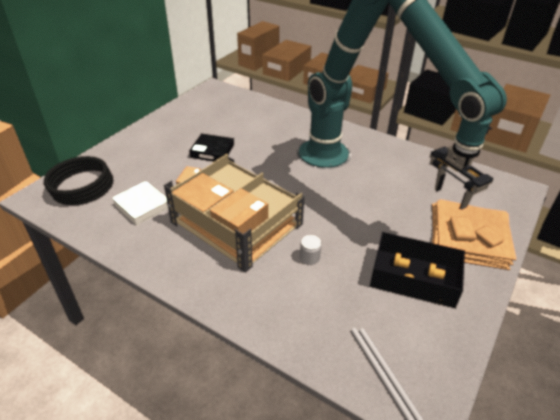

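View pics/side.png

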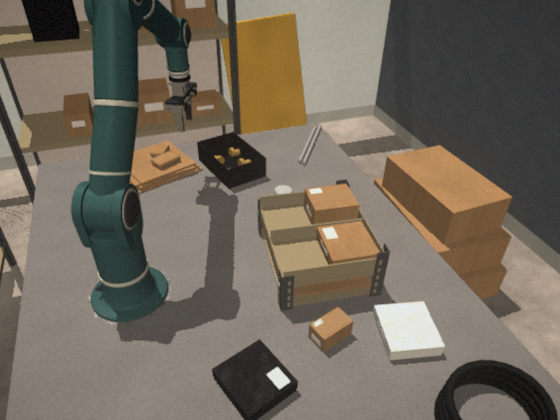

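Side view: the rack is around (320,240). The flat carton is in its right (near) bay at about (350,242), and the tall carton is in the left bay at (330,203). The new box is on the bench at (330,329), with the tin behind the rack at (283,190). Next I'll measure these from the depth images.

```bash
cat > h.py <<'E'
import numpy as np,cv2
def cloud(c):
    v,u=np.indices(c['range_z'].shape);z=c['range_z'];K=c['K']
    p=np.stack([(u-K[0,2])/K[0,0]*z,(v-K[1,2])/K[1,1]*z,z],-1)
    P=(p-c['t'])@c['R']; P[z==0]=np.nan
    return P
def rect(pts):
    r=cv2.minAreaRect((pts*1000).astype(np.float32)); b=cv2.boxPoints(r)
    return np.round(r[0],1),np.round(r[1],1),round(r[2],2),b.round(0).tolist()
def comps(m,mn=60):
    n,l,s,c=cv2.connectedComponentsWithStats(m.astype(np.uint8),connectivity=4)
    return [(l==i) for i in range(1,n) if s[i,4]>=mn]
E
python3 - <<'E'
from h import *
for n in ['side','scene']:
    c=dict(np.load(f'pics/{n}.npz'));P=cloud(c);Z=P[...,2]
    hsv=cv2.cvtColor(c['image'],cv2.COLOR_RGB2HSV)
    area=(P[...,0]>.3)&(P[...,0]<1.1)&(P[...,1]>-.6)&(P[...,1]<.4)
    print(n,'bench z',np.nanmedian(Z[area&(abs(Z)<.02)]))
    br=(hsv[...,0]>5)&(hsv[...,0]<25)&(hsv[...,1]>60)
    for lo,hi in [(.04,.065),(.065,.085),(.09,.11),(.13,.165),(.165,.2)]:
        for m in comps(area&(Z>lo)&(Z<hi)):
            v,u=np.nonzero(m)
            print(lo,hi,m.sum(),'uv',u.mean().round(),v.mean().round(),'z',np.median(Z[m]).round(4),np.median(hsv[m],0),rect(P[m][:,:2]))
E
```

```text
side bench z -0.0008375525485961139
0.04 0.065 69 uv 378.0 283.0 z 0.0532 [17. 36. 66.] (array([ 670. , -243.4]), array([ 7.4, 36.6]), 85.15, [[651.0, -246.0], [688.0, -249.0], [689.0, -241.0], [652.0, -238.0]])
0.04 0.065 91 uv 286.0 297.0 z 0.0521 [15. 36. 63.] (array([ 402.9, -206.9]), array([21.5, 41.9]), 51.63, [[380.0, -202.0], [413.0, -228.0], [426.0, -212.0], [393.0, -186.0]])
0.04 0.065 840 uv 331.0 324.0 z 0.0511 [ 16. 118. 185.] (array([ 487.2, -328.3]), array([104.4,  64.1]), 17.69, [[428.0, -314.0], [447.0, -375.0], [547.0, -343.0], [527.0, -282.0]])
0.04 0.065 238 uv 485.0 372.0 z 0.0535 [30. 36. 28.] (array([ 752.5, -578.3]), array([ 22.6, 118.5]), 79.31, [[692.0, -578.0], [809.0, -600.0], [813.0, -578.0], [696.0, -556.0]])
0.065 0.085 129 uv 283.0 190.0 z 0.0733 [ 21.  21. 203.] (array([561. , 255.9]), array([53.9, 61.6]), 89.31, [[530.0, 229.0], [592.0, 229.0], [592.0, 282.0], [531.0, 283.0]])
0.065 0.085 62 uv 379.0 277.0 z 0.0758 [16.5 35.  66. ] (array([ 669.2, -243.3]), array([ 8.8, 35.6]), 77.93, [[651.0, -244.0], [686.0, -251.0], [688.0, -243.0], [653.0, -235.0
[... 3217 characters left out ...]
09 0.11 678 uv 240.0 226.0 z 0.0995 [18. 94. 97.] (array([657.7,  18.8]), array([235.6, 468.6]), 31.89, [[434.0, 156.0], [681.0, -242.0], [882.0, -118.0], [634.0, 280.0]])
0.13 0.165 2621 uv 216.0 202.0 z 0.1414 [ 16. 122. 188.] (array([566.5, -41.8]), array([366.6, 294.7]), 82.49, [[396.0, -204.0], [689.0, -243.0], [737.0, 121.0], [444.0, 159.0]])
0.13 0.165 89 uv 252.0 181.0 z 0.1394 [ 18.  94. 148.] (array([477.2, -29.3]), array([ 14. , 116.5]), 80.64, [[419.0, -27.0], [534.0, -46.0], [536.0, -32.0], [421.0, -13.0]])
0.165 0.2 1237 uv 239.0 208.0 z 0.1729 [ 17. 124. 235.] (array([640.4,  36.4]), array([127.2, 143.7]), 83.53, [[562.0, -19.0], [705.0, -35.0], [719.0, 92.0], [576.0, 108.0]])
```

Run:
```python
import cv2
a=cv2.imread('pics/side.png')[170:370,230:450];cv2.imwrite('pics/sidec.png',cv2.resize(a,None,fx=3,fy=3,interpolation=cv2.INTER_CUBIC)[:600])
```

```text
(no output)
```

View pics/sidec.png

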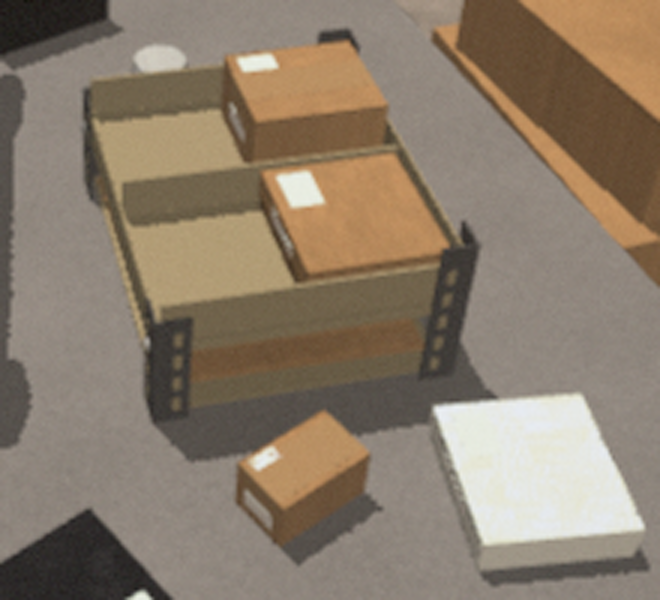

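Run:
```python
from h import *
th=np.radians(-7.4);c0=np.array([.566,-.046]);R=np.array([[np.cos(th),-np.sin(th)],[np.sin(th),np.cos(th)]])
for n in ['side','scene']:
    c=dict(np.load(f'pics/{n}.npz'));P=cloud(c);Z=P[...,2]
    q=(P[...,:2]-c0)@R
    def f(m,l): print(n,l,m.sum(),'z',np.median(Z[m]).round(4),rect(q[m]), np.percentile(q[m],[2,50,98],axis=0).round(4).tolist())
    hsv=cv2.cvtColor(c['image'],cv2.COLOR_RGB2HSV)
    inx=(abs(q[...,0])<.2)&(abs(q[...,1])<.22)
    f(inx&(Z>.105)&(abs(q[...,0])<.2)&(q[...,0]<-.1)&(Z<.12)&(abs(q[...,1])<.15),'lip')
    f(inx&(Z>.115)&(Z<.135)&(q[...,0]<-.1)&(q[...,1]>.16),'uprFL/div')
    f(inx&(Z>.115)&(Z<.15)&(abs(q[...,1])<.02)&(q[...,0]<-.03)&(q[...,0]>-.12),'mid div')
    f(inx&(Z>.115)&(Z<.15)&(q[...,1]<-.15)&(abs(q[...,0])<.1),'R div')
    f(inx&(Z>.115)&(Z<.15)&(q[...,1]>.15)&(q[...,0]<-.02)&(q[...,0]>-.1),'L div')
    f(inx&(Z>.13)&(Z<.15)&(q[...,0]>.135)&(abs(q[...,1])<.16),'back')
    f(inx&(Z>.153)&(Z<.18)&(q[...,0]>.12)&(abs(q[...,1])>.165),'BU')
    fm=inx&(Z>.13)&(Z<.162)&(q[...,1]<-.004)&(q[...,1]>-.17)&(q[...,0]>-.06)&(q[...,0]<.14)
    print(np.histogram(Z[fm],bins=np.arange(.13,.164,.002)))
    for s in (1,):
        k=comps(fm&(hsv[...,1]>30),300)
        for m in k: f(m,'flat')
    col=[]
    zz=np.median(Z[fm])
    t=fm&(abs(Z-zz)<.004); f(t,'flattop')
    print('plane', np.linalg.lstsq(np.c_[q[t],np.ones(t.sum())],Z[t],rcond=None)[0].round(4))
    bm=(Z>.045)&(Z<.06)&(abs(P[...,0]-.487)<.08)&(abs(P[...,1]+.328)<.07); print('box',np.median(Z[bm]),rect(P[bm][:,:2]))
```

```text
side lip 178 z 0.113 (array([-126.2,    7.6]), array([ 51.5, 285. ]), 0.74, [[-154.0, 150.0], [-150.0, -135.0], [-99.0, -135.0], [-102.0, 150.0]]) [[-0.1512, -0.1274], [-0.1478, -0.0034], [-0.1042, 0.1435]]
side uprFL/div 79 z 0.1253 (array([-126.9,  169.6]), array([15.3, 52.7]), 83.8, [[-154.0, 165.0], [-101.0, 159.0], [-100.0, 174.0], [-152.0, 180.0]]) [[-0.1534, 0.1655], [-0.1247, 0.1708], [-0.1004, 0.1783]]
side mid div 243 z 0.1317 (array([-75. ,  -2.1]), array([15.3, 89.3]), 89.17, [[-120.0, -9.0], [-30.0, -10.0], [-30.0, 5.0], [-119.0, 6.0]]) [[-0.1177, -0.0069], [-0.0757, -0.003], [-0.0325, 0.0025]]
side R div 825 z 0.1354 (array([   0.3, -166.3]), array([198.9,  31.6]), 0.27, [[-99.0, -151.0], [-99.0, -183.0], [100.0, -182.0], [100.0, -150.0]]) [[-0.0941, -0.18], [0.0165, -0.1758], [0.097, -0.1513]]
side L div 183 z 0.1311 (array([-60. , 171.5]), array([14.7, 79.3]), 87.13, [[-100.0, 166.0], [-21.0, 162.0], [-20.0, 177.0], [-99.0, 181.0]]) [[-0.0978, 0.1667], [-0.0606, 0.171], [-0.0232, 0.1765]]
side back 170 z 0.1427 (array([139.7, -60.3]), array([  7.1, 193.4]), 1.07, [[13
[... 2699 characters left out ...]
, 0.136, 0.138, 0.14 , 0.142, 0.144, 0.146,
       0.148, 0.15 , 0.152, 0.154, 0.156, 0.158, 0.16 , 0.162]))
scene flat 1246 z 0.1409 (array([ 60.5, -86.8]), array([165.4, 158.9]), 89.98, [[-19.0, -169.0], [140.0, -170.0], [140.0, -4.0], [-19.0, -4.0]]) [[-0.0074, -0.1661], [0.0727, -0.0843], [0.139, -0.0064]]
scene flattop 1205 z 0.141 (array([ 42.4, -86.9]), array([166. , 194.9]), 89.87, [[-55.0, -170.0], [140.0, -170.0], [140.0, -4.0], [-55.0, -4.0]]) [[-0.0087, -0.1683], [0.0648, -0.0795], [0.1378, -0.0068]]
plane [ 0.0002 -0.0002  0.1409]
box 0.049860642587636284 (array([ 485.3, -324.1]), array([107.3,  61.6]), 15.99, [[425.0, -309.0], [442.0, -368.0], [545.0, -339.0], [528.0, -280.0]])
```

```bash
cat >> h.py <<'E'
TH=-7.4
C0=np.array([.5635,-.0456])
def rk(x,y,z):  # rack mm -> world
    a=np.radians(TH);return np.array([C0[0]+(x*np.cos(a)-y*np.sin(a))/1e3,C0[1]+(x*np.sin(a)+y*np.cos(a))/1e3,z/1e3])
def go(target,yaw_y):  # yaw of the tool's y axis, deg
    from plant import bot
    s=bot.sense();T=np.array(s['tool_rot']);p=np.array(s['eef_pos'])
    d=T.T@(np.array(target)-p)*20
    cur=np.degrees(np.arctan2(T[1,1],T[0,1]))
    print('t',round(s['t'],2),'pos',p.round(4),'F',np.round(s['contact_force'],1),'tau',np.round(s['wrist_torque'],2),'gap',round(s['finger_gap'],3),'grip',s['grip_force'])
    print('shift units',d.round(3),'turn units',round(-np.radians(yaw_y-cur)/.08,3))
E
python3 -m inch '[0,0,-0.1,-1,0, 0,0,-0.1,-1,0, 0,0,-0.1,-1,0, 0,0,-0.1,-1,0, 0,0,0,-0.12,0, 0,0,0,0,0, 0,0,0,0,0, 0,0,0,0,0]'
python3 -c "
from h import *
go(rk(68,-87,210),82.6)"
```

```text
t: 1.1
eef_pos: [0.2879, 0.5827, 0.2534]
tool_rot: [[-0.992, 0.129, -0.0], [0.129, 0.992, -0.0], [0.0, -0.0, -1.0]]
contact_force: [0.1, -0.7, -0.3]
finger_gap: 0.999
grip_force: 0.0
t 1.1 pos [0.2879 0.5827 0.2534] F [ 0.1 -0.7 -0.3] tau [-0.   -0.02 -0.01] gap 0.999 grip 0.0
shift units [ -8.452 -13.487   0.872] turn units -0.006
```

```bash
python3 -m inch '[-0.6,-0.95,0,0,0, -0.6,-0.95,0,0,0, -0.6,-0.95,0,0,0, -0.6,-0.95,0,0,0, -0.6,-0.95,0,0,0, -0.6,-0.95,0,0,0, -0.6,-0.95,0,0,0, -0.6,-0.95,0,0,0]'
python3 -m inch '[-0.6,-0.95,0,0,0, -0.6,-0.95,0,0,0, -0.6,-0.95,0,0,0, -0.6,-0.95,0,0,0, -0.6,-0.95,0,0,0, -0.6,-0.95,0,0,0, 0,0,0,0,0, 0,0,0,0,0]'
python3 - <<'E'
from h import *
from plant import bot
c=bot.capture('wrist');np.savez('pics/w1',**c);cv2.imwrite('pics/w1.png',c['image'][:,:,::-1])
go(rk(68,-87,175),82.6)
E
```

```text
t: 2.1
eef_pos: [0.4775, 0.1734, 0.2539]
tool_rot: [[-0.992, 0.129, 0.001], [0.129, 0.992, 0.0], [-0.001, 0.001, -1.0]]
contact_force: [0.1, 0.3, 0.0]
finger_gap: 0.999
grip_force: 0.0
t: 3.1
eef_pos: [0.6184, -0.1301, 0.2532]
tool_rot: [[-0.992, 0.129, -0.001], [0.129, 0.992, 0.001], [0.001, 0.001, -1.0]]
contact_force: [0.3, 0.7, -0.3]
finger_gap: 1.003
grip_force: 0.0
t 3.15 pos [ 0.6185 -0.1292  0.2534] F [0.4 0.7 0. ] tau [0.05 0.01 0.02] gap 1.0 grip 0.0
shift units [-0.055 -0.226  1.567] turn units 0.019
```

View pics/w1.png

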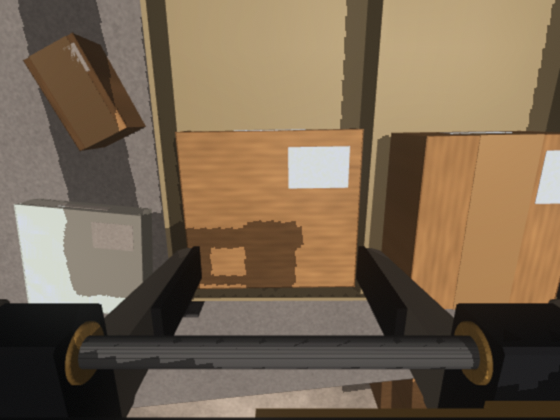

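Wrist view: the carton's front edge runs (180,130)–(363,130) and the bay dividers are at cols ~155 and ~372. The fingertips straddle cols 200–365, and the new box is at (85,92).

Run:
```python
from h import *
c=dict(np.load('pics/w1.npz'));P=cloud(c);Z=P[...,2]
a=np.radians(TH);R=np.array([[np.cos(a),-np.sin(a)],[np.sin(a),np.cos(a)]]);q=(P[...,:2]-C0)@R*1000
for r in [20,60,100]:
    k=(Z[r]>.12)&(Z[r]<.165)
    print('row',r,'div y',[ (int(y),round(float(z),3)) for y,z in zip(q[r][k][:,1],Z[r][k])][::4])
hsv=cv2.cvtColor(c['image'],cv2.COLOR_RGB2HSV)
m=(Z>.135)&(Z<.152)&(q[...,1]>-168)&(q[...,1]<-8)
for k in comps(m,1500): print(k.sum(),np.median(Z[k]),rect(q[k]/1000))
edge=[]
for u in range(190,355,8):
    v=np.nonzero((Z[:,u]>.136)&(Z[:,u]<.15)&(np.arange(420)>100))[0]
    edge.append((q[v[0],u,0].round(1),q[v[-1],u,0].round(1)))
print(edge)
b=(Z>.044)&(Z<.06)&(np.indices(Z.shape)[1]<150)&(np.indices(Z.shape)[0]<160)
print('box',np.median(Z[b]),rect(P[b][:,:2]))
```

```text
row 20 div y [(-174, 0.146), (-171, 0.145), (-171, 0.137), (-170, 0.132), (-170, 0.122), (-1, 0.131), (-1, 0.141), (1, 0.144)]
row 60 div y [(-174, 0.144), (-171, 0.144), (-171, 0.136), (-170, 0.129), (-1, 0.122), (-1, 0.134), (-1, 0.145), (1, 0.146)]
row 100 div y [(-174, 0.144), (-171, 0.145), (-170, 0.138), (-170, 0.129), (-1, 0.121), (0, 0.132), (0, 0.145), (2, 0.145)]
28756 0.14316900746446554 (array([ 70.1, -82.6]), array([152.8, 150.9]), 0.82, [[-7.0, -8.0], [-5.0, -159.0], [148.0, -157.0], [145.0, -6.0]])
[(np.float64(-4.7), np.float64(94.5)), (np.float64(-4.7), np.float64(145.0)), (np.float64(-4.7), np.float64(142.1)), (np.float64(-5.4), np.float64(144.5)), (np.float64(-5.5), np.float64(142.9)), (np.float64(-5.5), np.float64(144.0)), (np.float64(-5.5), np.float64(144.0)), (np.float64(-5.5), np.float64(144.0)), (np.float64(-5.4), np.float64(142.9)), (np.float64(-5.5), np.float64(143.9)), (np.float64(-6.2), np.float64(144.5)), (np.float64(-6.2), np.float64(144.2)), (np.float64(-6.2), np.float64(143.0)), (np.float64(-6.3), np.float64(143.4)), (np.float64(-6.3), np.float64(143.9)), (np.float64(-6.2), np.float64(144.1)), (np.float64(-6.2), np.float64(143.4)), (np.float64(-6.2), np.float64(143.9)), (np.float64(-7.1), np.float64(141.8)), (np.float64(-7.0), np.float64(141.7)), (np.float64(-7.0), np.float64(144.2))]
box 0.052094408143928884 (array([ 486.9, -326. ]), array([101.2,  62.7]), 17.51, [[429.0, -311.0], [448.0, -371.0], [545.0, -341.0], [526.0, -281.0]])
```

```bash
python3 -c "
from h import *
go(rk(68,-83,168),82.6)"
```

```text
t 3.15 pos [ 0.6185 -0.1292  0.2534] F [0.4 0.7 0. ] tau [0.05 0.01 0.02] gap 1.0 grip 0.0
shift units [-0.056 -0.146  1.707] turn units 0.019
```

```bash
python3 -m inch '[-0.05,-0.15,0.4,0,0, 0,0,0.4,0,0, 0,0,0.4,0,0, 0,0,0.3,0,0, 0,0,0.1,0,0, 0,0,0.1,0,0, 0,0,0,0,0, 0,0,0,0,0]'
python3 -m inch '[0,0,0.02,0,0, 0,0,0.02,0,0, 0,0,0.02,0,0, 0,0,0.02,0,0, 0,0,0,0,0, 0,0,0,0,0, 0,0,0,0,0, 0,0,0,0,0]'
python3 -c "
from h import *
go(rk(68,-83,168),82.6)"
```

```text
t: 4.15
eef_pos: [0.6205, -0.1387, 0.1692]
tool_rot: [[-0.992, 0.129, 0.001], [0.129, 0.992, -0.0], [-0.001, 0.0, -1.0]]
contact_force: [0.9, -0.1, -0.2]
finger_gap: 1.001
grip_force: 0.0
t: 5.15
eef_pos: [0.6202, -0.1386, 0.1646]
tool_rot: [[-0.992, 0.129, 0.0], [0.129, 0.992, -0.0], [-0.0, 0.0, -1.0]]
contact_force: [-0.6, 0.2, -0.9]
finger_gap: 1.001
grip_force: 0.0
t 5.15 pos [ 0.6202 -0.1386  0.1646] F [-0.6  0.2 -0.9] tau [ 0.06 -0.01  0.02] gap 1.001 grip 0.0
shift units [ 0.005  0.038 -0.067] turn units -0.002
```

```bash
python3 -m inch '[0,0,0.01,0,0, 0,0,0.01,0,0, 0,0,0.01,0,0, 0,0,0,0,0, 0,0,0,0,0, 0,0,0,0,0, 0,0,0,0,0, 0,0,0,0,0]'
```

```text
t: 6.15
eef_pos: [0.6202, -0.1386, 0.1631]
tool_rot: [[-0.992, 0.129, 0.0], [0.129, 0.992, 0.0], [-0.0, 0.0, -1.0]]
contact_force: [0.5, -0.5, -0.2]
finger_gap: 0.997
grip_force: 0.0
```

```bash
python3 -m inch '[0,0,0.01,0,0, 0,0,0.01,0,0, 0,0,0,0,0, 0,0,0,0,0, 0,0,0,0,0, 0,0,0,0,0, 0,0,0,0,0, 0,0,0,0,0]'
```

```text
t: 7.15
eef_pos: [0.6203, -0.1386, 0.1624]
tool_rot: [[-0.992, 0.129, 0.0], [0.129, 0.992, 0.0], [-0.0, 0.0, -1.0]]
contact_force: [-1.6, 0.2, 4.9]
finger_gap: 0.999
grip_force: 2.6
```

```bash
python3 -m inch '[0,0,0.01,0,0, 0,0,0.01,0,0, 0,0,0,0,0, 0,0,0,0,0, 0,0,0,0,0, 0,0,0,0,0, 0,0,0,0,0, 0,0,0,0,0]'
```

```text
t: 8.15
eef_pos: [0.6203, -0.1386, 0.1621]
tool_rot: [[-0.992, 0.129, 0.001], [0.129, 0.992, 0.0], [-0.0, 0.0, -1.0]]
contact_force: [-2.6, 0.8, 9.0]
finger_gap: 0.997
grip_force: 4.6
```

```bash
python3 -m inch '[0,0,0.02,0,0, 0,0,0.018,0,0, 0,0,0,0,0, 0,0,0,0,0, 0.03,0,0,0,0, 0.05,0,0,0,0, 0.05,0,0,0,0, 0,0,0,0,0]'
```

```text
t: 9.15
eef_pos: [0.6174, -0.1383, 0.162]
tool_rot: [[-0.992, 0.129, 0.009], [0.129, 0.992, -0.001], [-0.009, -0.0, -1.0]]
contact_force: [3.5, -0.8, 10.5]
finger_gap: 0.999
grip_force: 5.2
```

```bash
python3 -m inch '[0,0,0.02,0,0, 0,0,0.015,0,0, 0,0,0,0,0, 0,0,0,0,0, 0,0,0,0,0, 0,0,0,0,0, 0,0,0,0,0, 0,0,0,0,0]'
```

```text
t: 10.15
eef_pos: [0.6175, -0.1383, 0.1614]
tool_rot: [[-0.992, 0.129, 0.009], [0.129, 0.992, -0.001], [-0.009, 0.0, -1.0]]
contact_force: [0.7, 0.6, 17.9]
finger_gap: 1.003
grip_force: 8.8
```

```bash
python3 -m inch '[0.05,0,0,0,0, 0.05,0,0,0,0, 0.05,0,0,0,0, 0.05,0,0,0,0, 0.05,0,0,0,0, 0.05,0,0,0,0, 0.05,0,0,0,0, 0.05,0,0,0,0]'
python3 -c "
from h import *
from plant import bot
go(rk(68,-83,168),82.6)
c=bot.capture('wrist');cv2.imwrite('pics/w2.png',c['image'][:,:,::-1])
P=cloud(c);Z=P[...,2]
a=np.radians(TH);R=np.array([[np.cos(a),-np.sin(a)],[np.sin(a),np.cos(a)]]);q=(P[...,:2]-C0)@R*1000
for u in range(150,420,20):
    v=np.nonzero((Z[:,u]>.136)&(Z[:,u]<.15))[0]
    if len(v): print(u,v[0],q[v[0],u].round(1),end=';')
"
```

```text
t: 11.15
eef_pos: [0.5996, -0.1361, 0.1616]
tool_rot: [[-0.992, 0.129, 0.014], [0.129, 0.992, -0.002], [-0.014, -0.0, -1.0]]
contact_force: [6.0, 0.8, 14.9]
finger_gap: 1.005
grip_force: 7.3
t 11.15 pos [ 0.5996 -0.1361  0.1616] F [ 6.   0.8 14.9] tau [-0.07 -1.26 -0.  ] gap 1.005 grip 7.290762937045656
shift units [-0.412  0.042 -0.122] turn units -0.001
150 131 [ -25.5 -153.1];170 132 [ -25.2 -140.9];190 131 [ -25.8 -130.2];210 131 [ -25.8 -119.8];230 131 [ -25.8 -109.4];250 130 [-26.4 -98.9];270 130 [-26.3 -88.7];290 130 [-26.3 -78.3];310 129 [-26.8 -67.9];330 129 [-26.9 -57.8];350 129 [-26.8 -47.1];370 128 [-27.2 -36.3];390 128 [-27.3 -26.5];410 128 [-27.3 -15.7];
```

View pics/w2.png

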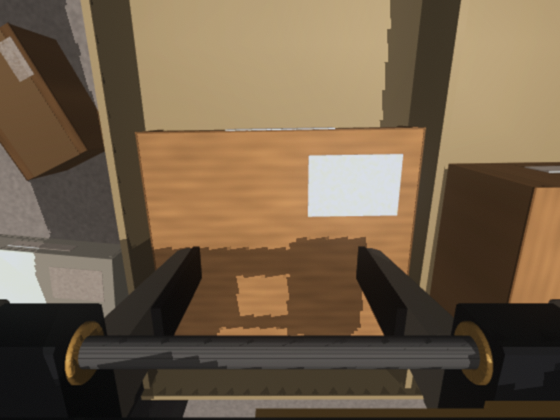

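The carton follows one-to-one: its front edge, at row ~130, has gone from x −6 to −26 mm. I'll keep drawing.

```bash
python3 -m inch '[0.06,0,0.008,0.03,0, 0.08,0,0,0.03,0, 0.08,0,0,0.03,0, 0.08,0,0,0.03,0, 0.08,0,0,0.03,0, 0.08,0,0,0.03,0, 0.08,0,0,0,0, 0.06,0,0,0,0]'
```

```text
t: 12.2
eef_pos: [0.5704, -0.1322, 0.1615]
tool_rot: [[-0.99, 0.143, 0.015], [0.143, 0.99, -0.002], [-0.015, -0.0, -1.0]]
contact_force: [5.9, -0.3, 16.8]
finger_gap: 1.0
grip_force: 8.1
```

```bash
python3 -m inch '[0.08,0,0,0,0, 0.08,0,0,0,0, 0.08,0,0,0,0, 0.08,0,0,0,0, 0.08,0,0,0,0, 0.08,0,0,0,0, 0.08,0,0,0,0, 0.08,0,0,0,0]'
python3 -m inch '[0.08,0,0,0,0, 0.08,0,0,0,0, 0.08,0,0,0,0, 0.08,0,0,0,0, 0.08,0,0,0,0, 0.06,0,0,0,0, 0.06,0,0,0,0, 0.04,0,0,0,0]'
python3 -c "
from h import *
from plant import bot
go(rk(68,-83,168),81.8)
c=bot.capture('wrist')
P=cloud(c);Z=P[...,2]
a=np.radians(TH);R=np.array([[np.cos(a),-np.sin(a)],[np.sin(a),np.cos(a)]]);q=(P[...,:2]-C0)@R*1000
for u in range(150,420,20):
    v=np.nonzero((Z[:,u]>.136)&(Z[:,u]<.15))[0]
    if len(v): print(u,v[0],q[v[0],u].round(1),end=';')
"
```

```text
t: 13.2
eef_pos: [0.5391, -0.1277, 0.1614]
tool_rot: [[-0.99, 0.143, 0.016], [0.143, 0.99, -0.003], [-0.016, -0.0, -1.0]]
contact_force: [5.3, -1.1, 17.8]
finger_gap: 0.998
grip_force: 8.5
t: 14.2
eef_pos: [0.5116, -0.1237, 0.1614]
tool_rot: [[-0.99, 0.143, 0.016], [0.143, 0.99, -0.003], [-0.016, -0.0, -1.0]]
contact_force: [5.7, -1.2, 17.9]
finger_gap: 0.997
grip_force: 8.8
t 14.2 pos [ 0.5116 -0.1237  0.1614] F [ 5.7 -1.2 17.9] tau [-0.14 -1.49 -0.01] gap 0.997 grip 8.821919033071026
shift units [-2.19   0.055 -0.097] turn units -0.008
150 132 [-115.1 -148.8];170 132 [-114.9 -138.6];190 131 [-115.3 -128.2];210 131 [-115.1 -117.9];230 131 [-115.  -107.2];250 130 [-115.4  -96.9];270 130 [-115.3  -86.6];290 130 [-115.1  -76.2];310 129 [-115.4  -65.7];330 129 [-115.3  -55.5];350 129 [-115.1  -45.2];370 129 [-115.   -34.9];390 128 [-115.3  -24.5];410 128 [-115.2  -14.4];
```

```bash
python3 -m inch '[0.07,0,0,0,0, 0.07,0,0,0,0, 0.07,0,0,0,0, 0.07,0,0,0,0, 0.07,0,0,0,0, 0.06,0,0,0,0, 0.05,0,0,0,0, 0.04,0,0,0,0]'
python3 -m inch '[0.02,0,0,0,0, 0.02,0,0,0,0, 0.02,0,0,0,0, 0.02,0,0,0,0, 0.02,0,0,0,0, 0,0,0,0,0, 0,0,0,0,0, 0,0,0,0,0]'
```

```text
t: 15.25
eef_pos: [0.4871, -0.1202, 0.1613]
tool_rot: [[-0.99, 0.143, 0.016], [0.143, 0.99, -0.003], [-0.016, -0.0, -1.0]]
contact_force: [6.0, -0.8, 18.6]
finger_gap: 1.002
grip_force: 9.2
t: 16.25
eef_pos: [0.4821, -0.1194, 0.1613]
tool_rot: [[-0.99, 0.143, 0.016], [0.143, 0.99, -0.003], [-0.016, -0.0, -1.0]]
contact_force: [5.4, -0.1, 17.8]
finger_gap: 0.999
grip_force: 9.4
```

```bash
python3 -m inch '[0.02,0,0,0,0, 0.02,0,0,0,0, 0,0,0,0,0, 0,0,0,0,0, 0,0,0,0,0, 0,0,0,0,0, 0,0,0,0,0, 0,0,0,0,0]'
python3 -c "
from h import *
from plant import bot
c=bot.capture('wrist');cv2.imwrite('pics/w3.png',c['image'][:,:,::-1])
P=cloud(c);Z=P[...,2]
a=np.radians(TH);R=np.array([[np.cos(a),-np.sin(a)],[np.sin(a),np.cos(a)]]);q=(P[...,:2]-C0)@R*1000
for u in range(150,420,40):
    v=np.nonzero((Z[:,u]>.136)&(Z[:,u]<.15))[0]
    if len(v): print(u,v[0],q[v[0],u].round(1),end=';')
    w=np.nonzero((Z[:,u]>.106)&(Z[:,u]<.12))[0]
    if len(w): print('lip',q[w[0],u].round(1),q[w[-1],u].round(1))
"
```

```text
t: 17.25
eef_pos: [0.4818, -0.1193, 0.1615]
tool_rot: [[-0.99, 0.143, 0.019], [0.143, 0.99, -0.003], [-0.02, -0.0, -1.0]]
contact_force: [10.9, -0.9, 15.6]
finger_gap: 1.0
grip_force: 7.8
150 133 [-144.6 -148.3];lip [-151.3 -158.6] [ -50.2 -170.7]
190 132 [-144.8 -127.6];lip [-147.6 -134.4] [-144.7 -134.9]
230 131 [-145.1 -106.7];lip [-147.8 -110.9] [-145.5 -110.7]
270 130 [-145.3  -86.1];lip [-147.9  -86.9] [-145.7  -86.8]
310 130 [-145.   -65.5];lip [-147.7  -63. ] [-145.4  -62.9]
350 129 [-145.2  -44.8];lip [-148.   -39.2] [-145.1  -39.3]
390 128 [-145.4  -24.3];lip [-148.1  -13.7] [-145.3  -15.4]
```

View pics/w3.png

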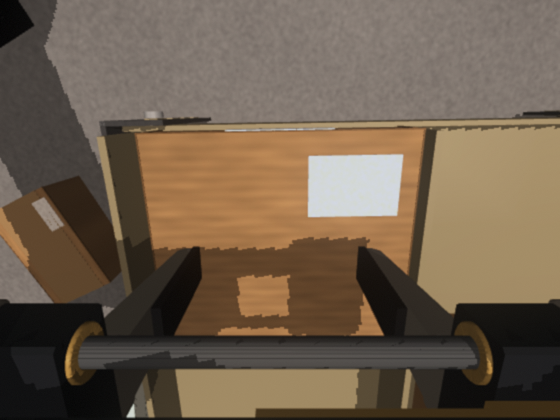

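Rows 120–130: the carton's front edge now lies parallel to the lip and against it, and Fx has risen to 11 N with the tool stopped. I'll nudge it once more, then lift.

```bash
python3 -m inch '[0.02,0,0,0,0, 0,0,0,0,0, 0,0,-0.05,0,0, 0,0,-0.1,0,0, 0,0,-0.4,0,0, 0,0,-0.6,-1,0, 0,0,-0.6,-1,0, 0,0,0,0,0]'
python3 -c "
from h import *
go(np.array([.487,-.326,.16])-.015*np.array([.954,.3,0]),107.5)"
```

```text
t: 18.3
eef_pos: [0.4726, -0.1179, 0.2457]
tool_rot: [[-1.0, -0.016, 0.002], [-0.016, 1.0, -0.0], [-0.002, -0.0, -1.0]]
contact_force: [0.0, -0.3, -0.5]
finger_gap: 1.0
grip_force: 0.0
t 18.3 pos [ 0.4726 -0.1179  0.2457] F [ 0.  -0.3 -0.5] tau [ 0.07 -0.   -0.03] gap 1.0 grip 0.0
shift units [ 0.07  -4.251  1.714] turn units -3.618
```

```bash
python3 -m inch '[0,0,0,-0.9,0, 0,0,0,-0.9,0, 0,0,0,-0.9,0, 0,0,0,-0.9,0, 0.32,-1,0,0,0, 0.32,-1,0,0,0, 0.32,-1,0,0,0, 0.32,-1,0,0,0]'
python3 - <<'E'
from h import *
from plant import bot
c=bot.capture('side');cv2.imwrite('pics/s2.png',c['image'][:,:,::-1])
c=bot.capture('wrist');P=cloud(c);Z=P[...,2];cv2.imwrite('pics/w4.png',c['image'][:,:,::-1])
b=(Z>.045)&(Z<.06)&(abs(P[...,0]-.487)<.09)&(abs(P[...,1]+.326)<.08)
for k in comps(b,500): print('box',k.sum(),np.median(Z[k]),rect(P[k][:,:2]))
go(np.array([.487,-.326,.04])-.015*np.array([.954,.3,0]),107.5)
E
```

```text
t: 19.3
eef_pos: [0.4699, -0.3286, 0.2426]
tool_rot: [[-0.954, -0.299, -0.003], [-0.299, 0.954, 0.002], [0.002, 0.002, -1.0]]
contact_force: [0.5, -0.5, -0.4]
finger_gap: 1.002
grip_force: 0.0
box 4679 0.0520811300156793 (array([ 486.6, -326.1]), array([100.7,  61.1]), 17.24, [[429.0, -312.0], [448.0, -370.0], [544.0, -340.0], [526.0, -282.0]])
t 19.4 pos [ 0.468  -0.3335  0.2426] F [ 0.5 -0.1 -0.8] tau [ 0.08  0.03 -0.02] gap 0.997 grip 0.0
shift units [-0.124  0.034  4.051] turn units -0.132
```

View pics/w4.png

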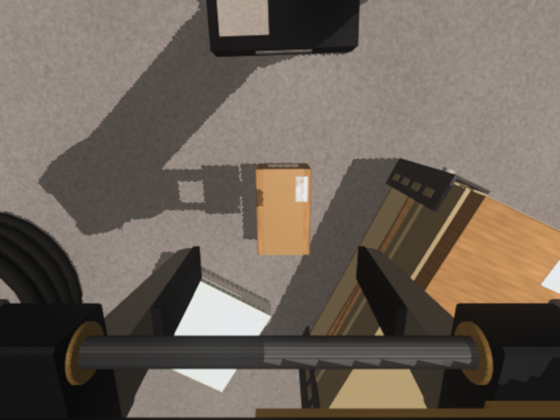

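Box centred at (283,210), clear of the rack corner at (410,180) and of the white carton. I'll descend now.

```bash
python3 -m inch '[0,0.03,0.6,-0.1,0, 0,0,0.7,0,0, 0,0,0.7,0,0, 0,0,0.6,0,0, 0,0,0.5,0,0, 0,0,0.4,0,0, 0,0,0.3,0,0, 0,0,0.2,0,0]'
python3 -m inch '[0,0,0.05,0,0.2, 0,0,0,0,1, 0,0,0,0,1, 0,0,0,0,1, 0,0,0,0,1, 0,0,0,0,1, 0,0,0,0,1, 0,0,0,0,1]' 15
python3 -c "
from h import *
go(np.array([.487,-.326,.04])-.02*np.array([.954,.3,0]),107.5)"
```

```text
t: 20.4
eef_pos: [0.4704, -0.326, 0.0436]
tool_rot: [[-0.952, -0.307, -0.001], [-0.307, 0.952, 0.0], [0.0, 0.001, -1.0]]
contact_force: [-0.3, 0.1, 0.5]
finger_gap: 1.0
grip_force: 0.0
t: 21.4
eef_pos: [0.4712, -0.3271, 0.0428]
tool_rot: [[-0.952, -0.307, 0.002], [-0.307, 0.952, -0.001], [-0.001, -0.002, -1.0]]
contact_force: [1.0, -2.2, 6.5]
finger_gap: 0.652
grip_force: 14.9
t 21.4 pos [ 0.4712 -0.3271  0.0428] F [ 1.  -2.2  6.5] tau [-0.39  0.02  0.04] gap 0.652 grip 14.942968636751175
shift units [ 0.092 -0.073  0.055] turn units 0.084
```

```bash
python3 -m inch '[0,0,-0.2,0,1, 0,0,-0.5,0,1, 0,0,-0.7,0,1, 0,0,-0.8,0,1, 0,0,-0.8,0,1, 0,0,-0.8,0,1, 0,0,-0.6,0,1, 0,0,-0.3,0,1]' 20
python3 -m inch '[0,0,0,0.9,1, 0,0,0,0.9,1, 0,0,0,0.9,1, 0,0,0,0.9,1, 0,0,0,0.9,1, 0,0,0,0.9,1, 0,0,0,0.1,1, 0,0,0,0,1]'
python3 -c "
from h import *
go(rk(54.6,-87,250),82.6)"
```

```text
t: 22.4
eef_pos: [0.4704, -0.3257, 0.2782]
tool_rot: [[-0.951, -0.308, 0.001], [-0.308, 0.951, 0.0], [-0.001, 0.0, -1.0]]
contact_force: [0.5, -0.1, -2.5]
finger_gap: 0.653
grip_force: 19.9
t: 23.4
eef_pos: [0.4703, -0.3258, 0.2764]
tool_rot: [[-0.992, 0.126, -0.001], [0.126, 0.992, 0.001], [0.001, 0.001, -1.0]]
contact_force: [-0.4, -0.9, -2.8]
finger_gap: 0.655
grip_force: 19.9
t 23.4 pos [ 0.4703 -0.3258  0.2764] F [-0.4 -0.9 -2.8] tau [-0.02 -0.01 -0.  ] gap 0.655 grip 19.932122826576233
shift units [-2.231  4.052  0.527] turn units 0.035
```

```bash
python3 -m inch '[-0.2,0.4,0,0.03,1, -0.4,0.7,0,0,1, -0.4,0.7,0,0,1, -0.4,0.7,0,0,1, -0.4,0.7,0,0,1, -0.3,0.55,0,0,1, -0.13,0.3,0,0,1, 0,0,0,0,1]'
python3 - <<'E'
from h import *
from plant import bot
a=np.radians(TH);R=np.array([[np.cos(a),-np.sin(a)],[np.sin(a),np.cos(a)]])
for n in ['scene','side']:
    c=bot.capture(n);np.savez('pics/%s3'%n,**c);P=cloud(c);Z=P[...,2];q=(P[...,:2]-C0)@R*1000
    m=(Z>.137)&(Z<.148)&(q[...,1]>-165)&(q[...,1]<-10)&(abs(q[...,0])<155)
    for k in comps(m,200): print(n,'carton',k.sum(),np.median(Z[k]).round(4),rect(q[k]/1000))
    cv2.imwrite('pics/%s3.png'%n,c['image'][:,:,::-1])
c=bot.capture('wrist');P=cloud(c);Z=P[...,2];q=(P[...,:2]-C0)@R*1000
m=(abs(q[...,0]-70)<70)&(abs(q[...,1]+87)<45)&(Z>.2)&(Z<.27)
print(np.median(Z[m]))
m&=abs(Z-np.median(Z[m]))<.006
print('box in wrist',m.sum(),rect(q[m]/1000))
go(rk(54.6,-87,143),82.6)
E
```

```text
t: 24.4
eef_pos: [0.6073, -0.1392, 0.2766]
tool_rot: [[-0.992, 0.128, -0.001], [0.128, 0.992, 0.0], [0.001, -0.0, -1.0]]
contact_force: [-0.3, -1.7, -2.1]
finger_gap: 0.651
grip_force: 19.9
scene carton 958 0.141 (array([-76.1, -83.2]), array([143.7, 145.9]), 0.3, [[-148.0, -11.0], [-148.0, -157.0], [-4.0, -156.0], [-5.0, -10.0]])
side carton 1842 0.142 (array([-73.8, -86.7]), array([141.8, 153.8]), 0.27, [[-145.0, -10.0], [-144.0, -164.0], [-3.0, -163.0], [-3.0, -9.0]])
0.25777736561235526
box in wrist 654 (array([ 33.2, -88.4]), array([83.4, 28.7]), 89.59, [[19.0, -130.0], [47.0, -130.0], [48.0, -47.0], [19.0, -47.0]])
t 24.55 pos [ 0.6064 -0.1419  0.2771] F [-0.6 -1.1 -2.1] tau [ 0.05  0.06 -0.04] gap 0.655 grip 19.93208259344101
shift units [0.007 0.061 2.682] turn units -0.041
```

View pics/side3.png

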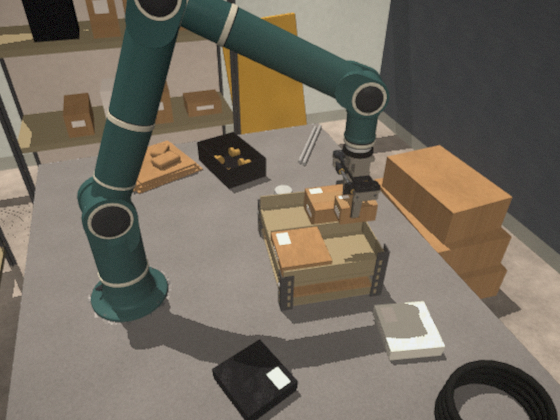

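Side view: the carton is home at the front at (300,247), and the box hangs over the empty rear bay at (355,207), still aligned. Lowering it now.

```bash
python3 -m inch '[0,0.06,0.3,-0.04,1, 0,0,0.5,0,1, 0,0,0.5,0,1, 0,0,0.5,0,1, 0,0,0.4,0,1, 0,0,0.2,0,1, 0,0,0.1,0,1, 0,0,0.05,0,1]'
python3 -m inch '[0,0,0.02,0,1, 0,0,0.02,0,1, 0,0,0.02,0,1, 0,0,0,0,1, 0,0,0,0,1, 0,0,0,0,1, 0,0,0,0,1, 0,0,0,0,1]'
python3 -c "
from h import *
go(rk(54.6,-87,143),82.6)"
```

```text
t: 25.55
eef_pos: [0.6081, -0.1371, 0.1499]
tool_rot: [[-0.992, 0.127, 0.001], [0.127, 0.992, -0.0], [-0.001, -0.0, -1.0]]
contact_force: [0.7, 0.6, -2.2]
finger_gap: 0.652
grip_force: 19.9
t: 26.55
eef_pos: [0.6078, -0.137, 0.1466]
tool_rot: [[-0.992, 0.127, 0.0], [0.127, 0.992, 0.0], [-0.0, 0.0, -1.0]]
contact_force: [0.1, -0.3, -3.2]
finger_gap: 0.651
grip_force: 19.9
t 26.55 pos [ 0.6078 -0.137   0.1466] F [ 0.1 -0.3 -3.2] tau [0.02 0.03 0.02] gap 0.651 grip 19.93205577135086
shift units [ 0.021 -0.042  0.071] turn units 0.028
```

```bash
python3 -m inch '[0,0,0.02,0.03,1, 0,0,0.02,0,1, 0,0,0.01,0,1, 0,0,0,0,1, 0,0,0,0,1, 0,0,0,0,1, 0,0,0,0,1, 0,0,0,0,1]'
```

```text
t: 27.55
eef_pos: [0.6078, -0.1369, 0.1441]
tool_rot: [[-0.992, 0.129, 0.0], [0.129, 0.992, 0.0], [-0.0, 0.0, -1.0]]
contact_force: [-0.8, -0.4, -3.3]
finger_gap: 0.648
grip_force: 19.9
```

```bash
python3 -m inch '[0,0,0.01,0,1, 0,0,0.01,0,1, 0,0,0.01,0,1, 0,0,0,0,1, 0,0,0,0,1, 0,0,0,0,1, 0,0,0,0,1, 0,0,0,0,1]'
```

```text
t: 28.55
eef_pos: [0.6078, -0.137, 0.1428]
tool_rot: [[-0.992, 0.129, 0.0], [0.129, 0.992, 0.0], [-0.0, 0.0, -1.0]]
contact_force: [-1.8, -0.0, 3.0]
finger_gap: 0.654
grip_force: 19.9
```

```bash
python3 -m inch '[0,0,0.01,0,1, 0,0,0,0,1, 0,0,0,0,0.3, 0,0,0,0,0.2, 0,0,0,0,0.1, 0,0,0,0,0, 0,0,0,0,0, 0,0,0,0,0]'
python3 -m inch '[0,0,-0.05,0,0, 0,0,-0.2,0,0, 0,0,-0.4,0,0, 0,0,-0.6,0,0, 0,0,-0.6,0,0, 0,0,-0.6,0,0, 0,0,-0.3,0,0, 0,0,0,0,0]'
python3 - <<'E'
from h import *
from plant import bot
a=np.radians(TH);R=np.array([[np.cos(a),-np.sin(a)],[np.sin(a),np.cos(a)]])
for n in ['wrist','side']:
    c=bot.capture(n);P=cloud(c);Z=P[...,2];q=(P[...,:2]-C0)@R*1000
    cv2.imwrite('pics/%s4.png'%n,c['image'][:,:,::-1])
    for lo,hi in [(.137,.1475),(.1475,.158)]:
        m=(Z>lo)&(Z<hi)&(q[...,1]>-165)&(q[...,1]<-10)&(q[...,0]<138)&(q[...,0]>-155)
        for k in comps(m,300): print(n,k.sum(),np.median(Z[k]).round(4),rect(q[k]/1000),np.linalg.lstsq(np.c_[q[k]/1000,np.ones(k.sum())],Z[k],rcond=None)[0].round(3))
go(rk(54.6,-87,143),82.6)
E
```

```text
t: 29.55
eef_pos: [0.6077, -0.137, 0.142]
tool_rot: [[-0.992, 0.129, 0.0], [0.129, 0.992, -0.0], [-0.0, -0.0, -1.0]]
contact_force: [-0.5, -0.0, 0.1]
finger_gap: 1.002
grip_force: 0.0
t: 30.55
eef_pos: [0.6083, -0.1371, 0.2811]
tool_rot: [[-0.992, 0.129, 0.003], [0.129, 0.992, -0.0], [-0.003, 0.0, -1.0]]
contact_force: [0.2, 0.2, -0.3]
finger_gap: 1.002
grip_force: 0.0
wrist 24607 0.1431 (array([-59.7, -83.4]), array([110.1, 146.7]), 0.01, [[-115.0, -10.0], [-115.0, -157.0], [-5.0, -157.0], [-5.0, -10.0]]) [-0.001  0.     0.143]
wrist 6718 0.1521 (array([ 70.8, -84.4]), array([ 61.2, 101. ]), 89.25, [[20.0, -114.0], [121.0, -116.0], [122.0, -54.0], [21.0, -53.0]]) [0.001 0.    0.152]
side 1827 0.1421 (array([-74.2, -86. ]), array([151.9, 141.1]), 89.95, [[-145.0, -162.0], [-4.0, -162.0], [-4.0, -10.0], [-145.0, -10.0]]) [0.    0.002 0.142]
side 516 0.151 (array([ 70.8, -87.1]), array([ 66. , 103.4]), 88.54, [[18.0, -119.0], [122.0, -121.0], [123.0, -55.0], [20.0, -53.0]]) [-0.003  0.003  0.152]
t 30.65 pos [ 0.6072 -0.1368  0.2788] F [-0.7 -0.2 -0.5] tau [0.03 0.   0.05] gap 1.002 grip 0.0
shift units [ 0.007 -0.044  2.716] turn units -0.001
```

View pics/wrist4.png

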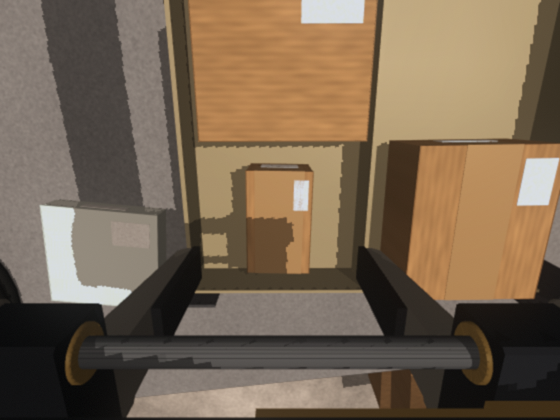

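The box sits flat at (279,218) behind the carton, whose rear edge is at row 140. The carton is square and home, and the gripper is clear of everything.

```bash
python3 -c "
from plant import bot
print(bot.hand_in())"
```

```text
the job is handed in; nothing more can be done
None
```

The job is handed in at about 31 s of the 72 s allowed: the flat carton lies square against the front lip, pressed with at most about 19 N in the readings, and the new box stands flat on the board behind it; the hand-in returned no verdict.

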